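# Index a model wheel to the third spoke station and hold it

### The arm

A 6-joint arm with a two-finger parallel gripper is mounted at the origin on the work surface. World frame = base frame: x ahead of the robot, y to its left, z up, the work surface at z = 0. Lengths are in m, angles in degrees, forces in N, time in s.
With the tool pointing down it reaches from about 0.35 to 0.875 m from the base axis. Payload 4.2 kg.
Tool frame: the origin (TCP) lies at the very end of the fingers, on their centre line; the grasp point (between the pads) lies 19 mm behind it; z points along the fingers, y is the line along which they close (so a half turn about z gives the same grasp; the last joint's range is limited). The gripper opens to 87 mm and grips with 3 to 60 N. Pads are 19 mm wide; open, the fingers measure 117 mm over their backs; the gripper's body (75 mm by 190 mm) begins 51 mm behind the grasp point.
Start: joints at [87.926, 22.042, 0.453, 0, -68.411, -14.817], TCP at [0.182, 0.598, 0.223] pointing down, gripper open.
Joint ranges: [-179.83, 179.83], [-69.29, 118.12], [-61.27, 80.66], [-181.25, 117.63], [-171.15, -9.14], [-177.46, 177.46]. Speed limits (degrees/s): [159.86, 159.86, 180, 180, 180, 180].

### API

Orientations are given as a 3x3 rotation matrix whose columns are the frame's x, y, z axes.
In Python, from station import sense, cams, r gives the robot as it stands. The module is installed in compiled form; this text tells all that it offers.
- The arm moves only by the tool step_arm, never from a script. Its argument "targets" is text: rows parted by semicolons, each of 4 numbers parted by spaces: the shift along the tool's x, y, z in cm, then the turn about the tool's z in degrees. In form: x y z turn; .... A call has 1 to 12 rows; each row shifts and turns the commanded pose from where the row before left it, along the tool's axes as they then stand; what a row does not reach is not made up. A row lasts 1/12 s, in which the tool goes at most 41.7 mm and 7.16 degrees, less where a joint would pass 70% of its speed; a pose out of reach is approached as far as the arm can. A call with a gripper value outside its range is refused whole. "claw" is the finger opening in cm, from 0 to 8.7, set as the call begins (left out, the last holds). The fingers move at their own pace and stop on an object; the grip force is fixed at half the most. Time passes only in rows, so rows that do not move let the fingers close. It gives the time, the measured TCP pose, the force, the opening and the grip force at its end, in the units of the state.
- sense(): the state, without advancing time (a new reading comes with each control period).
- cams.capture(name): name is "scene" or "top"; returns a dict with "frame" (400x640x3 uint8, blue, green, red), "vertical_fov" (degrees; the focal length in pixels is half the picture's height over the tangent of half this angle, whatever the lens; pixels are square), "cx", "cy" (the principal point, pixels), "dist_coeffs" ([k1, k2, p1, p2, k3] as OpenCV has them; the pictures are not rectified), "eye" and "rotation" of the camera in the world. Camera axes: x right, y down, z forward; pixel columns grow to the right and rows downward; lengths in m; the calibration is good to about 2 mm. A picture is of the moment at which its call begins. There is no depth.
- r.finish_job(): hands the job in; it is judged then, once.
The state is a dict: "time_s": time; "joints": joint angles; "joint_velocities": joint speeds; "effort": joint torques, N m; "tcp_pos": TCP position; "ee_rot": TCP orientation; "wrist_force": force on the tool from outside, world axes, zero at the start; "moment": the same for the moment, N m; "gripper_width": opening from 0.0 (shut) to 1.0 (fully open); "gripper_force": force on a finger pad.
Only numpy, scipy, OpenCV 4.12 (cv2) and the standard library are available. Lean on these libraries where they do the work, as an engineer would, in place of code of your own. Each camera call takes 0.05 s, during which the arm holds its last target. There are 200 camera calls.

### The job

Set the large wheel blank with the hole through it down over the arbor of the spoke-drilling jig so that it lies flat on the faceplate, and let go of it. Then turn the jig's bar knob back anticlockwise to its end stop and from there clockwise, counting three clicks, to the third station, never running past it, and finish with the knob still gripped at that station so that the wheel can be drilled. Leave the other things on the bench where they are.

Things in the scene. Friction and masses are not known exactly. Their poses are not given: they have to be found in the camera images.
- wheel_mid (a point): centre of the large wheel blank, a loose plain wooden disc 62 mm in diameter, 16 mm thick, with a 14 mm hole through its middle, about 35 g; z is its axis. At the start it lies flat on the bench, centre 8 mm above its underside. Two other wooden discs lie near and may have changed places with it: one is smaller, one has no hole.
- jig: spoke-drilling jig fixed to the bench, aluminium base 130 x 252 x 12 mm; origin at the centre of its underside. y runs along it from the arbor (at y -81 mm) to the knob (at y +31 mm); x points away from the robot, give or take its yaw. A drill-guide post stands at x +93, y -81 mm, its arm swung clear towards +x, top 86 mm above the bench.
- arbor_seat (a point): centre of the jig's faceplate, 50 mm above the bench: a level steel disc 44 mm in diameter faced with abrasive paper. From its middle a vertical arbor pin stands up 22 mm (11 mm in diameter, the last 5 mm tapered to 5 mm). A wheel lying flat on it has its centre 8 mm above this point. Axes as the jig's. Faceplate and wheel turn with the knob through gears, three times as far.
- knob_grip (a point): middle of the jig's black bar knob, on its vertical turning axis, 100 mm above the bench: an upright bar 14 mm wide, 52 mm long, 30 mm high (85 to 115 mm above the bench) on a 12 mm shaft; nothing else under it stands higher than 50 mm. This frame turns with the knob: y runs along the bar, x across its width.
- knob (a joint): angle of the bar knob in rad, growing clockwise seen from above. At 0 the bar lies along the jig's y axis. The end stop is at -0.04. A sprung plunger clicks in at 0 (the station by the end stop), 0.349 (first click), 0.698 (second), 1.047 (third), 1.396 and 1.745; going from one to the next takes about 0.2 N m. It starts at the first or second click.
- small_wheel: loose wooden disc 42 mm in diameter, 14 mm thick, with a 14 mm hole: not the one wanted, leave it. Origin at the centre of its underside.
- round_plug: loose solid wooden disc 54 mm in diameter, 18 mm thick, without a hole: leave it. Origin at the centre of its underside.
- fuel_tank: loose wooden model fuel tank, 75 x 36 x 38 mm, to the right: leave it. Origin at the centre of its underside.
- sanding_block: loose cork sanding block, 62 x 107 x 34 mm, to the left, near the robot: leave it. Origin at the centre of its underside.
- chisel: loose wood chisel, 195 mm long, 20 mm thick, lying beyond the discs: leave it.
- glue: loose white glue bottle, 52 mm in diameter, 130 mm tall, standing to the left: leave it. Origin at the centre of its underside.
- try_square: loose try square, wooden stock 110 mm, steel blade 150 mm, lying to the right: leave it.
Mind the look-alikes: they are no part of the job. Leave any orange look-alike of the part that bears wheel_mid alone.

How it is judged (in metres and radians):
On the way, in this order (a step that is already met when the one before it is completed fails the run):
1. the large wheel blank lies flat on the faceplate, over the arbor, and is let go (horizontal distance between wheel_mid and arbor_seat below 0.003 m and z of wheel_mid in the frame of arbor_seat between 0.0055 and 0.0105 m and angle between wheel_mid's own z axis and vertical below 0.08 rad and contact force between the fingers and wheel below 0.1 N), for 0.2 s.
2. the knob is turned back to its end stop (value of joint knob below 0.1 rad), for 0.1 s.
3. the knob is at the third click and gripped (value of joint knob between 0.96 and 1.135 rad and contact force between the fingers and knob above 1 N), for 0.3 s.
At the end, for the whole second after the job is handed in: Knob still, at the third click from its end stop (within 0.087 rad), fingers pressing on it with over 1 N; large wheel blank flat on the faceplate over the arbor (within 3 mm sideways, 2.5 mm in height, 0.08 rad tilt), untouched by the fingers (all of step 1 and all of step 3 and velocity of joint knob between -0.1 and 0.1 rad/s); the arm keeps its last pose, push and grip.
It fails at once if the knob is run past the third station (value of joint knob above 1.25 rad).
It fails at once if another thing on the bench is moved by more than 30 mm (distance of any of small_wheel, round_plug, fuel_tank, sanding_block, chisel, glue, try_square from where it was at the start of the episode above 0.03 m).
It also fails if it takes over 66 s, if anything falls off the work surface, if the arm or the gripper's body presses on something with over 40 N, if the wrist force passes 120 N, or if a joint passes its speed limit or range.

## Working session

There is one attempt and no reset: what is moved stays moved. The work goes in short steps, Python scripts to look and compute and a tool call to move; the robot and the scene stay as the last step left them, time stands still between calls to the robot, and variables do not carry over. Pictures are saved under pics/ and viewed, at most 10 in all, crops included, and the job is handed in when it is done.

Besides the shell and the picture viewer there is one more tool, called after ">>>" by a JSON object that holds its "op" and its "data". step_arm: Moves the arm, as the interface text tells. Its arguments: {"type":"object","properties":{"targets":{"type":"string"},"claw":{"type":"number"}},"required":["targets"]}

```bash
mkdir -p pics; cat > h.py <<'E'
import numpy as np, cv2
from station import sense, cams, r
def cap(n,save=None):
    c=cams.capture(n)
    if save: cv2.imwrite('pics/'+save,c['frame'])
    return c
def K(c):
    h=c['frame'].shape[0]; f=h/2/np.tan(np.radians(c['vertical_fov'])/2)
    return np.array([[f,0,c['cx']],[0,f,c['cy']],[0,0,1.]])
def pix2w(c,pts,z):
    p=np.array(pts,float).reshape(-1,1,2)
    u=cv2.undistortPoints(p,K(c),np.array(c['dist_coeffs'],float)).reshape(-1,2)
    d=np.c_[u,np.ones(len(u))]@np.array(c['rotation']).T; e=np.array(c['eye'])
    return e+d*((z-e[2])/d[:,2])[:,None]
def w2pix(c,P):
    R=np.array(c['rotation']).T; t=-R@np.array(c['eye'])
    return cv2.projectPoints(np.array(P,float).reshape(-1,3),cv2.Rodrigues(R)[0],t,K(c),np.array(c['dist_coeffs'],float))[0].reshape(-1,2)
E
python3 - <<'E'
from h import *
for n in('top','scene'):
    c=cap(n,n+'0.png'); print(n,c['eye'],np.round(c['rotation'],3).tolist(),c['vertical_fov'],c['dist_coeffs'])
s=sense(); print(s['time_s'],s['tcp_pos'],np.round(s['ee_rot'],3).tolist(),s['wrist_force'])
E
```

```text
top [ 0.37086335 -0.00175306  1.3272855 ] [[0.019, -0.99, 0.141], [-1.0, -0.019, 0.001], [0.002, -0.141, -0.99]] 46.285742863214516 [-0.00277208  0.          0.          0.          0.        ]
scene [1.20748043 0.59818443 1.0660758 ] [[-0.697, 0.527, -0.486], [0.717, 0.52, -0.465], [0.008, -0.672, -0.74]] 48.40484904192453 [-0.05564851  0.          0.          0.          0.        ]
0.1 [0.18143733 0.59752269 0.22159539] [[0.957, -0.291, -0.0], [-0.291, -0.957, -0.002], [0.0, 0.002, -1.0]] [-0.77673489 -0.2640644   0.01702724]
```

View pics/top0.png

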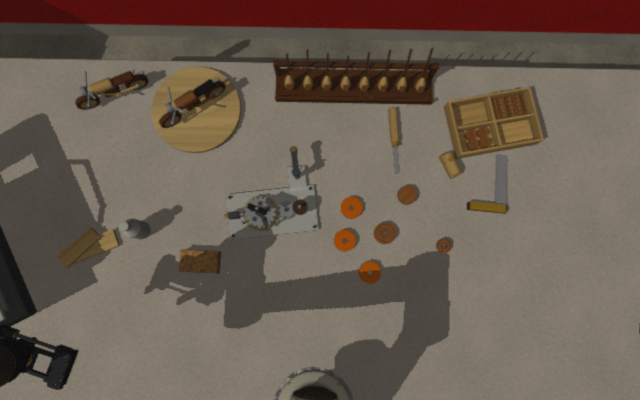

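View pics/scene0.png

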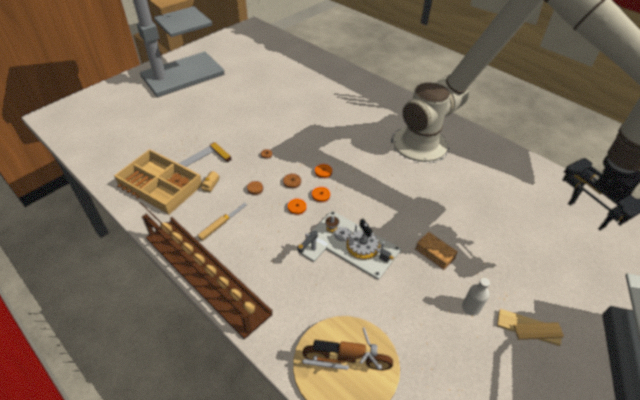

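Top view: the wooden discs are at (407,194), (385,232) and (444,244). Orange look-alikes are at (351,207), (344,239) and (370,271). The jig is at (272,210), with its arbor near (300,207) and knob near (262,209). Next is a close crop to check which disc is wanted.

```bash
python3 - <<'E'
from h import *
t=cv2.imread('pics/top0.png'); s=cv2.imread('pics/scene0.png')
f=lambda i,x,y,w,h:cv2.resize(i[y:y+h,x:x+w],(400,300),interpolation=cv2.INTER_CUBIC)
o=np.vstack([np.hstack([f(t,360,174,100,75),f(t,222,175,100,75)]),np.hstack([f(s,235,135,100,75),f(s,300,205,100,75)])])
cv2.imwrite('pics/crop1.png',o)
E
```

```text
(no output)
```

View pics/crop1.png

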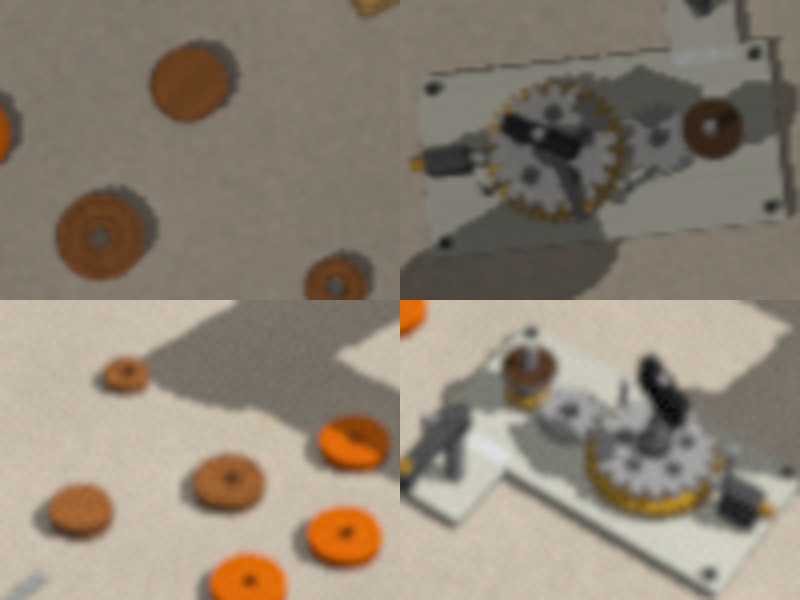

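The crop shows the large wheel with a hole at top (385,232). The plug with no hole is at (407,194), the small wheel is at (444,244), and the brown faceplate with its pin is at (300,207). I choose (385,232).

```bash
cat > meas.py <<'E'
from h import *
def blob(c,seed,rad=16,mode='brown'):
    im=cv2.resize(c['frame'],None,fx=4,fy=4,interpolation=cv2.INTER_CUBIC)
    hsv=cv2.cvtColor(im,cv2.COLOR_BGR2HSV).astype(int)
    m=((hsv[...,1]>110)&((hsv[...,0]<16)|(hsv[...,0]>174))) if mode=='brown' else ((hsv[...,2]<48))
    roi=np.zeros(m.shape,np.uint8); cv2.circle(roi,(seed[0]*4,seed[1]*4),rad*4,1,-1)
    m=(m&(roi>0)).astype(np.uint8)
    n,l,st,_=cv2.connectedComponentsWithStats(m)
    k=1+np.argmax(st[1:,4]); ct=max(cv2.findContours((l==k).astype(np.uint8),cv2.RETR_EXTERNAL,2)[0],key=cv2.contourArea)
    h=cv2.convexHull(ct).reshape(-1,2); return ((h+.5)/4-.5)
E
python3 - <<'E'
from meas import *
for n,S in(('top',{'wheel':(385,232,.016),'small':(444,244,.014),'plug':(407,194,.018),'face':(300,207,.05)}),('scene',{'wheel':(292,180,.016),'face':(332,223,.05)})):
    c=cap(n)
    for k,(u,v,z) in S.items():
        h=blob(c,(u,v),15); w=pix2w(c,h,z)[:,:2].astype(np.float32)
        (x,y),rad=cv2.minEnclosingCircle(w*1000); e=cv2.fitEllipse(w*1000)
        print(n,k,round(x,1),round(y,1),'d',round(2*rad,1),'ell',np.round(e[0],1),np.round(e[1],1), h.min(0),h.max(0))
    if n=='top':
        # jig base outline
        hsv=cv2.cvtColor(c['frame'],cv2.COLOR_BGR2HSV)
        h=blob(c,(261,210),12,'dark');w=pix2w(c,h,.115)[:,:2].astype(np.float32)*1000
        print('knob',cv2.minAreaRect(w))
E
```

```text
top wheel 476.8 -191.5 d 61.8 ell [ 476.9 -191.5] [59.5 61.8] [373.875 222.125] [395.625 243.375]
top small 444.6 -356.3 d 42.3 ell [ 444.6 -356.3] [39.9 42.4] [436.125 238.125] [450.875 252.625]
top plug 586.1 -254.1 d 55.1 ell [ 586.4 -254.1] [51.6 55.3] [397.375 185.125] [416.375 203.625]
top face 541.3 47.9 d 37.9 ell [541.2  47.8] [37.2 37.5] [293.125 200.125] [306.125 213.375]
knob ((522.5049438476562, 152.33204650878906), (52.01557540893555, 23.738630294799805), 80.53047943115234)
scene wheel 483.4 -186.6 d 65.4 ell [ 483.6 -187.1] [59.  65.4] [283.125 173.625] [300.125 186.875]
scene face 544.6 49.6 d 33.9 ell [544.2  48.9] [31.4 33.9] [326.375 217.875] [337.375 225.125]
```

```bash
python3 - <<'E'
from meas import *
c=cap('top')
def q(pts,z,n):
    w=pix2w(c,pts,z)*1000
    m=w.mean(0); d=((w[0]+w[3])-(w[1]+w[2]))/2; d=d[:2]/np.linalg.norm(d[:2])
    print(n,np.round(m,1),'ydir',d.round(3),np.degrees(np.arctan2(-d[0],d[1])).round(1),'sides',[round(float(np.linalg.norm(w[i]-w[(i+1)%4])),1) for i in range(4)])
    print(' arbor',m[:2]-81*d,'knob',m[:2]+31*d)
q(np.array([[33,87],[355,53],[371,207],[46,243]])/4+[222,175]-.4,.012,'screws')
# knob corners from 4x crop: bar dark top quad
im=cv2.resize(c['frame'][190:226,238:318],None,fx=10,fy=10,interpolation=cv2.INTER_CUBIC)
cv2.imwrite('pics/knob.png',cv2.convertScaleAbs(im,alpha=1.7,beta=0))
E
```

```text
screws [531.4 127.2  12. ] ydir [-0.128  0.992] 7.3 sides [230.2, 110.7, 229.8, 111.6]
 arbor [541.72736154  46.88855103] knob [527.41279839 157.9700224 ]
```

View pics/knob.png

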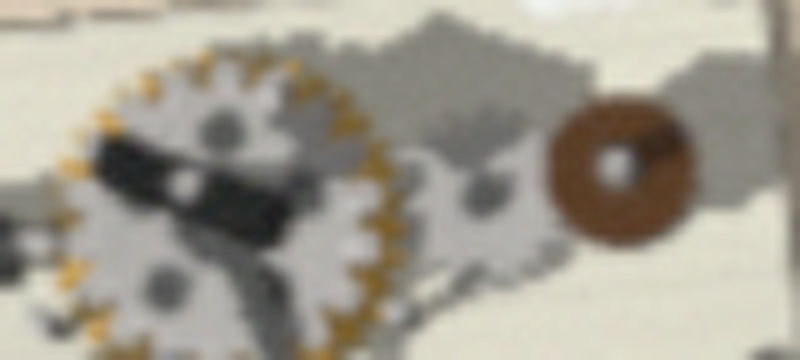

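Knob crop: the bar runs from (100,160) to (285,225) with its centre near (190,190), and the arbor pin tip is at (618,165). The top camera gives both the arbor and the jig yaw. Next I fit the bar angle as a silhouette in both views and work out the wheel approach.

```bash
cat > kfit.py <<'E'
from meas import *
def barpts(x,y,a,z0=.085,z1=.115,yaw=np.radians(7.3)):
    t=yaw-a; R=np.array([[np.cos(t),-np.sin(t)],[np.sin(t),np.cos(t)]])
    xy=(np.array([[-7,-26],[7,-26],[7,26],[-7,26]])/1000)@R.T+[x,y]
    return np.r_[np.c_[xy,[z0]*4],np.c_[xy,[z1]*4]]
def score(cs,x,y,a):
    tot=0
    for c,g in cs:
        p=w2pix(c,barpts(x,y,a))*8+4
        m=np.zeros(g.shape,np.uint8); cv2.fillConvexPoly(m,cv2.convexHull(p.astype(np.float32)).astype(np.int32),1)
        ring=cv2.dilate(m,np.ones((25,25)))-m
        tot+=g[m>0].mean()-g[ring>0].mean()
    return tot
E
python3 - <<'E'
from kfit import *
allc={n:cap(n) for n in('top','scene')}
def g(c): return cv2.resize(cv2.cvtColor(c['frame'],cv2.COLOR_BGR2GRAY),None,fx=8,fy=8,interpolation=cv2.INTER_CUBIC).astype(float)
for names in(['top'],['scene'],['top','scene']):
    cs=[(allc[n],g(allc[n])) for n in names]
    for a in (0,.349,.52,.698):
        print(names,a,min((score(cs,x,y,a),x,y) for x in np.arange(.519,.537,.003) for y in np.arange(.149,.167,.003)))
s=sense(); R=np.array(s['ee_rot']); p=np.array(s['tcp_pos'])
print('TCP',p,'to (0.477,-0.1915,.12) tool',R.T@(np.array([.477,-.1915,.12])-p)*100,'yaw of tool y',np.degrees(np.arctan2(R[1,1],R[0,1])))
E
```

```text
['top'] 0 (np.float64(-23.26207748110327), np.float64(0.522), np.float64(0.149))
['top'] 0.349 (np.float64(-37.86079011271422), np.float64(0.528), np.float64(0.158))
['top'] 0.52 (np.float64(-38.954119373323046), np.float64(0.528), np.float64(0.161))
['top'] 0.698 (np.float64(-33.802893709078376), np.float64(0.525), np.float64(0.161))
['scene'] 0 (np.float64(-56.25342177047327), np.float64(0.525), np.float64(0.161))
['scene'] 0.349 (np.float64(-76.12691069274402), np.float64(0.528), np.float64(0.158))
['scene'] 0.52 (np.float64(-83.20569406000926), np.float64(0.528), np.float64(0.158))
['scene'] 0.698 (np.float64(-73.59063777407755), np.float64(0.528), np.float64(0.158))
['top', 'scene'] 0 (np.float64(-73.81504526256471), np.float64(0.525), np.float64(0.152))
['top', 'scene'] 0.349 (np.float64(-113.98770080545825), np.float64(0.528), np.float64(0.158))
['top', 'scene'] 0.52 (np.float64(-119.45186024398075), np.float64(0.528), np.float64(0.158))
['top', 'scene'] 0.698 (np.float64(-97.33135604792434), np.float64(0.528), np.float64(0.158))
TCP [0.1815383  0.59792034 0.22229072] to (0.477,-0.1915,.12) tool [51.21015263 66.94476414 10.26516415] yaw of tool y -106.89316521927985
```

>>> {"op": "step_arm", "data": {"targets": "2.3 3.05 0 0;2.3 3.05 0 0;2.3 3.05 0 0;2.3 3.05 0 0;2.3 3.05 0 0;2.3 3.05 0 0;2.3 3.05 0 0;2.3 3.05 0 0;2.3 3.05 0 0;2.3 3.05 0 0;2.3 3.05 0 0", "claw": 8.7}}

```text
time_s: 1.27
tcp_pos: [0.3263, 0.2017, 0.2229]
ee_rot: [[0.957, -0.29, 0.001], [-0.29, -0.957, 0.001], [0.0, -0.001, -1.0]]
wrist_force: [0.8, 1.3, 0.4]
gripper_width: 1.001
gripper_force: 0.0
```

>>> {"op": "step_arm", "data": {"targets": "2.3 3.05 0 0;2.3 3.05 0 0;2.3 3.05 0 0;2.3 3.05 0 0;2.3 3.05 0 0;2.3 3.05 0 0;2.3 3.05 0 0;2.3 3.05 0 0;2.3 3.05 0 0;2.3 3.05 0 0;2.3 3.05 0 0"}}

```text
time_s: 2.18
tcp_pos: [0.471, -0.1932, 0.2227]
ee_rot: [[0.957, -0.291, 0.001], [-0.291, -0.957, 0.0], [0.001, -0.0, -1.0]]
wrist_force: [0.5, 1.2, -0.3]
gripper_width: 0.998
gripper_force: 0.0
```

>>> {"op": "step_arm", "data": {"targets": "0 0 0 6.6;0 0 0 6.6;0 0 0 6.6;0 0 0 6.6;0 0 0 6.6;0 0 0 6.6;0 0 0 6.6;0 0 0 6.6;0 0 0 6.6;0 0 0 6.4;0 0 0 0;0 0 0 0"}}

```text
time_s: 3.18
tcp_pos: [0.4708, -0.191, 0.2226]
ee_rot: [[0.13, -0.992, 0.0], [-0.992, -0.13, 0.0], [-0.0, -0.0, -1.0]]
wrist_force: [-1.1, 0.2, 0.0]
gripper_width: 0.998
gripper_force: 0.0
```

```bash
cat > to.py <<'E'
import sys; from h import *
s=sense(); R=np.array(s['ee_rot']); p=np.array(s['tcp_pos'])
print('t',s['time_s'],'tcp',p.round(4),'yaw y',np.degrees(np.arctan2(R[1,1],R[0,1])).round(2),'z',R[:,2].round(3),'F',np.round(s['wrist_force'],1),'M',np.round(s['moment'],2),'w',s['gripper_width'],'gf',s['gripper_force'],'j',np.round(s['joints'],1))
if len(sys.argv)>3: print('delta cm',(R.T@(np.array(sys.argv[1:4],float)-p)*100).round(2))
E
python3 to.py .477 -.1915 .08
```

```text
t 3.1833 tcp [ 0.4708 -0.191   0.2226] yaw y -172.53 z [ 0.  0. -1.] F [-1.1  0.2  0. ] M [ 0.06 -0.08  0.04] w 0.9981619847879868 gf 0.0 j [ -3.8  10.6 -15.7  -0.  -63.7  11.2]
delta cm [ 0.13 -0.61 14.26]
```

>>> {"op": "step_arm", "data": {"targets": "0.1 -0.6 3.6 0;0 0 3.6 0;0 0 3.6 0;0 0 3.6 0;0 0 2 0;0 0 0 0"}}

```text
time_s: 3.68
tcp_pos: [0.4732, -0.1908, 0.0541]
ee_rot: [[0.129, -0.992, -0.01], [-0.992, -0.129, 0.002], [-0.003, 0.01, -1.0]]
wrist_force: [-0.6, 0.6, 0.4]
gripper_width: 0.999
gripper_force: 0.0
```

```bash
python3 - <<'E'
from meas import *
s=sense();print(s['tcp_pos'])
a=[]
for n in('top','scene'):
    c=cap(n); u,v=w2pix(c,[.477,-.1915,.02])[0].astype(int)
    w,h=75,56; a.append(cv2.resize(c['frame'][v-h//2:v+h//2,u-w//2:u+w//2],(400,300),interpolation=cv2.INTER_CUBIC))
cv2.imwrite('pics/pre.png',np.hstack(a))
E
python3 to.py .477 -.1915 .003
```

```text
[ 0.473228   -0.19077475  0.05411073]
t 3.7833 tcp [ 0.4772 -0.1914  0.0587] yaw y -172.57 z [-0.001 -0.    -1.   ] F [ 0.1  0.  -0.1] M [ 0.13 -0.11  0.04] w 0.9996433670921888 gf 0.0 j [ -3.7  22.1 -27.    0.  -40.9  11.1]
delta cm [0.   0.02 5.57]
```

View pics/pre.png

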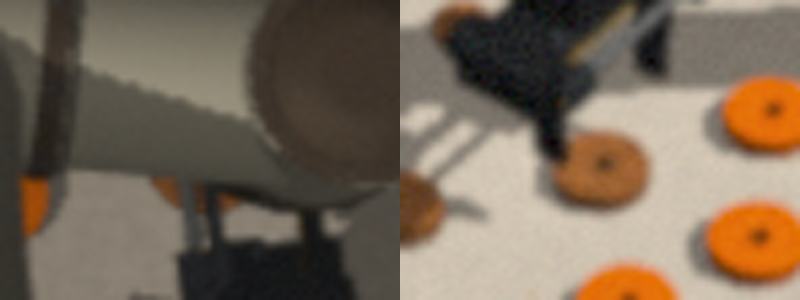

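In the scene crop the open fingertips, at about (550,150) and (655,70), straddle the line above the wheel at (600,168). In the top view the arm hides the wheel. The fingers are centred over the wheel, so I go down and grip.

>>> {"op": "step_arm", "data": {"targets": "0 0 2 0;0 0 2 0;0 0 1.5 0;0 0 0 0;0 0 0 0"}}

```text
time_s: 4.2
tcp_pos: [0.4782, -0.1915, 0.005]
ee_rot: [[0.128, -0.992, 0.002], [-0.992, -0.128, -0.001], [0.001, -0.002, -1.0]]
wrist_force: [0.2, -0.3, -0.2]
gripper_width: 0.999
gripper_force: 0.0
```

>>> {"op": "step_arm", "data": {"targets": "0 0 0 0;0 0 0 0;0 0 0 0;0 0 0 0;0 0 0 0;0 0 0 0;0 0 0 0;0 0 0 0", "claw": 5.5}}

```text
time_s: 4.87
tcp_pos: [0.4772, -0.1913, 0.0041]
ee_rot: [[0.128, -0.992, 0.001], [-0.992, -0.128, -0.0], [0.0, -0.001, -1.0]]
wrist_force: [-1.6, 0.5, 5.2]
gripper_width: 0.695
gripper_force: 30.0
```

```bash
python3 to.py .477 -.1915 .15
```

```text
t 4.8667 tcp [ 0.4772 -0.1913  0.0041] yaw y -172.67 z [ 0.001 -0.    -1.   ] F [-1.6  0.5  5.2] M [0.35 0.22 0.01] w 0.6945106872369106 gf 30.001068958081305 j [ -3.7  27.1 -29.7   0.  -33.2  11. ]
delta cm [ 2.000e-02  1.000e-02 -1.459e+01]
```

>>> {"op": "step_arm", "data": {"targets": "0 0 -1 0;0 0 -3 0;0 0 -3.5 0;0 0 -3.5 0;0 0 -3 0;0 0 0 0;0 0 0 0"}}

```text
time_s: 5.45
tcp_pos: [0.4778, -0.1913, 0.1458]
ee_rot: [[0.127, -0.992, 0.005], [-0.992, -0.127, -0.0], [0.001, -0.005, -1.0]]
wrist_force: [0.2, -0.3, -1.2]
gripper_width: 0.694
gripper_force: 30.0
```

```bash
python3 to.py .5415 .0475 .12
```

```text
t 5.45 tcp [ 0.4778 -0.1913  0.1458] yaw y -172.69 z [ 0.005 -0.    -1.   ] F [ 0.2 -0.3 -1.2] M [ 0.11  0.   -0.02] w 0.6941008880517304 gf 29.999356605112553 j [ -3.7  15.4 -21.4  -0.  -52.9  11. ]
delta cm [-22.88  -9.34   2.61]
```

>>> {"op": "step_arm", "data": {"targets": "-1.4 -0.57 0 0;-2.86 -1.17 0 0;-2.86 -1.17 0 0;-2.86 -1.17 0 0;-2.86 -1.17 0 0;-2.86 -1.17 0 0;-2.86 -1.17 0 0;-2.86 -1.17 0 0;-1.4 -0.57 0.6 0;0 0 1 0;0 0 1 0;0 0 0 0"}}

```text
time_s: 6.45
tcp_pos: [0.5374, 0.0456, 0.1139]
ee_rot: [[0.126, -0.992, -0.008], [-0.992, -0.126, -0.002], [0.001, 0.008, -1.0]]
wrist_force: [-0.2, 0.4, 0.2]
gripper_width: 0.695
gripper_force: 30.0
```

```bash
python3 to.py .5415 .0475 .085; python3 - <<'E'
from meas import *
a=[]
for n in('top','scene'):
    c=cap(n); u,v=w2pix(c,[.5415,.0475,.08])[0].astype(int)
    w,h=75,56; a.append(cv2.resize(c['frame'][v-h//2:v+h//2,u-w//2:u+w//2],(400,300),interpolation=cv2.INTER_CUBIC))
cv2.imwrite('pics/arb.png',np.hstack(a))
E
```

```text
t 6.45 tcp [0.5374 0.0456 0.1139] yaw y -172.77 z [-0.008 -0.002 -1.   ] F [-0.2  0.4  0.2] M [0.07 0.04 0.03] w 0.6950753683075555 gf 29.99939961824566 j [ 22.   20.1 -19.8  -0.1 -50.6 -14.8]
delta cm [-0.14 -0.45  2.89]
```

View pics/arb.png

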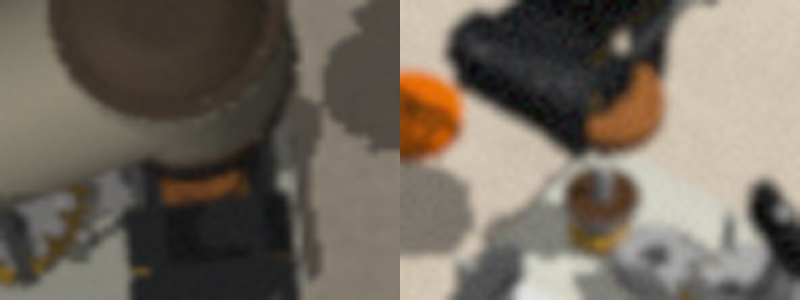

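Scene crop: the held wheel is partly hidden by the finger near (625,110). The arbor pin is at (603,180). I overlay the expected level wheel to check it is not tilted.

```bash
python3 to.py .5415 .0475 .085; python3 - <<'E'
from meas import *
c=cap('scene'); s=sense(); p=np.array(s['tcp_pos']); print(p)
u,v=w2pix(c,[.5415,.0475,.08])[0].astype(int); w,h=76,57; k=10
im=cv2.resize(c['frame'][v-h//2-8:v+h//2-8,u-w//2:u+w//2],None,fx=k,fy=k,interpolation=cv2.INTER_CUBIC)
t=np.linspace(0,2*np.pi,60)
def ring(x,y,z,r,col):
    q=(w2pix(c,np.c_[x+r*np.cos(t),y+r*np.sin(t),0*t+z])-[u-w//2,v-h//2-8]+.5)*k
    cv2.polylines(im,[q.astype(np.int32)],True,col,1)
ring(p[0],p[1],p[2]-.004,.031,(0,255,0));ring(p[0],p[1],p[2]+.012,.031,(0,255,0));ring(p[0],p[1],p[2]+.012,.007,(0,255,0))
ring(.5415,.0475,.05,.022,(255,0,0));ring(.5415,.0475,.072,.0025,(255,0,0));ring(.5415,.0475,.05,.0055,(255,0,0))
cv2.imwrite('pics/ov.png',im)
E
```

```text
t 6.55 tcp [0.5392 0.0455 0.1163] yaw y -172.78 z [-0.003 -0.001 -1.   ] F [-0.2  0.  -0.1] M [ 0.08 -0.08  0.  ] w 0.6930728567186113 gf 29.99974939506501 j [ 22.   20.  -19.6   0.  -50.6 -14.8]
delta cm [-0.17 -0.26  3.13]
[0.53989057 0.04567882 0.1171293 ]
```

View pics/ov.png

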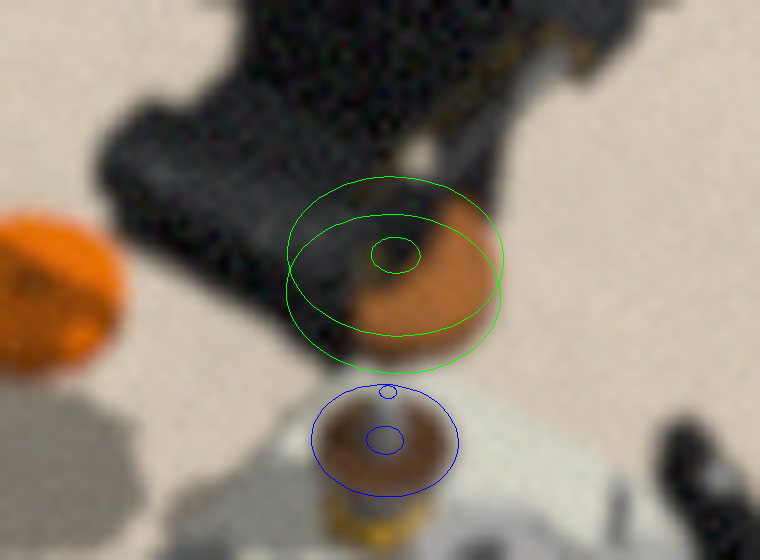

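The overlay shows the wheel level in the fingers, with its predicted right edge at x≈502 and the seen edge at ≈497. The predicted arbor ring also matches at (387,440). I let the arm settle and then correct.

>>> {"op": "step_arm", "data": {"targets": "0 0 0 0;0 0 0 0;0 0 0 0"}}

```text
time_s: 6.85
tcp_pos: [0.5406, 0.0465, 0.1181]
ee_rot: [[0.126, -0.992, 0.001], [-0.992, -0.126, 0.0], [-0.0, -0.001, -1.0]]
wrist_force: [0.5, -0.7, -0.5]
gripper_width: 0.698
gripper_force: 30.0
```

```bash
python3 to.py .5415 .0475 .079
```

```text
t 6.85 tcp [0.5406 0.0465 0.1181] yaw y -172.73 z [ 0.001  0.    -1.   ] F [ 0.5 -0.7 -0.5] M [ 0.09 -0.04 -0.01] w 0.6983465016353947 gf 29.999721120111644 j [ 22.1  19.9 -19.5   0.  -50.6 -14.8]
delta cm [-0.08 -0.1   3.91]
```

>>> {"op": "step_arm", "data": {"targets": "-0.1 -0.1 1.3 0;0 0 1.3 0;0 0 1.3 0;0 0 0 0;0 0 0 0;0 0 0 0;0 0 0 0;0 0 0 0"}}

```text
time_s: 7.52
tcp_pos: [0.5418, 0.0483, 0.0795]
ee_rot: [[0.127, -0.992, 0.002], [-0.992, -0.127, 0.001], [-0.0, -0.002, -1.0]]
wrist_force: [-0.6, -0.1, -0.6]
gripper_width: 0.694
gripper_force: 30.0
```

>>> {"op": "step_arm", "data": {"targets": "0 0 0.2 0;0 0 0.2 0;0 0 0.2 0;0 0 0.2 0;0 0 0 0;0 0 0 0"}}

```text
time_s: 8.02
tcp_pos: [0.5411, 0.048, 0.0703]
ee_rot: [[0.127, -0.992, -0.0], [-0.992, -0.127, -0.0], [0.0, 0.001, -1.0]]
wrist_force: [-0.7, 0.4, -1.5]
gripper_width: 0.693
gripper_force: 30.0
```

```bash
python3 to.py .5415 .0475 .054
```

```text
t 8.0167 tcp [0.5411 0.048  0.0703] yaw y -172.69 z [-0. -0. -1.] F [-0.7  0.4 -1.5] M [ 0.06 -0.09  0.01] w 0.692594021115455 gf 29.999698880128562 j [ 22.2  23.5 -22.3   0.  -44.3 -14.9]
delta cm [ 0.05 -0.03  1.63]
```

>>> {"op": "step_arm", "data": {"targets": "0 0 0.2 0;0 0 0.2 0;0 0 0.2 0;0 0 0.2 0;0 0 0 0;0 0 0 0"}}

```text
time_s: 8.52
tcp_pos: [0.5411, 0.048, 0.0624]
ee_rot: [[0.127, -0.992, -0.0], [-0.992, -0.127, -0.0], [0.0, 0.0, -1.0]]
wrist_force: [-0.1, -0.4, -1.0]
gripper_width: 0.693
gripper_force: 30.0
```

>>> {"op": "step_arm", "data": {"targets": "0 0 0.2 0;0 0 0.2 0;0 0 0.2 0;0 0 0.1 0;0 0 0 0;0 0 0 0"}}

```text
time_s: 9.02
tcp_pos: [0.5412, 0.048, 0.0554]
ee_rot: [[0.127, -0.992, -0.0], [-0.992, -0.127, -0.0], [0.0, 0.0, -1.0]]
wrist_force: [1.0, -0.4, -1.0]
gripper_width: 0.691
gripper_force: 30.0
```

>>> {"op": "step_arm", "data": {"targets": "0 0 0.1 0;0 0 0.1 0;0 0 0 0;0 0 0 0"}}

```text
time_s: 9.35
tcp_pos: [0.5415, 0.0481, 0.0541]
ee_rot: [[0.128, -0.992, 0.001], [-0.992, -0.128, 0.0], [0.0, -0.001, -1.0]]
wrist_force: [-0.9, 0.6, 4.1]
gripper_width: 0.694
gripper_force: 30.0
```

```bash
python3 to.py .5415 .0475 .054
```

```text
t 9.35 tcp [0.5415 0.0481 0.0541] yaw y -172.67 z [ 0.001  0.    -1.   ] F [-0.9  0.6  4.1] M [0.11 0.28 0.03] w 0.6938869585390331 gf 30.001164469867945 j [ 22.2  24.8 -23.2   0.  -42.1 -14.9]
delta cm [0.06 0.   0.01]
```

Contact came at TCP z 0.054, which is where seating was expected. I release, lift and check.

>>> {"op": "step_arm", "data": {"targets": "0 0 0 0;0 0 0 0;0 0 0 0;0 0 0 0;0 0 0 0;0 0 0 0;0 0 0 0", "claw": 8.7}}

```text
time_s: 9.93
tcp_pos: [0.5412, 0.048, 0.0534]
ee_rot: [[0.127, -0.992, -0.0], [-0.992, -0.127, -0.0], [0.0, 0.0, -1.0]]
wrist_force: [0.5, 1.2, -0.5]
gripper_width: 0.992
gripper_force: 0.0
```

>>> {"op": "step_arm", "data": {"targets": "0 0 -1 0;0 0 -2.5 0;0 0 -3 0;0 0 -3 0;0 0 -2.5 0;0 0 0 0;0 0 0 0;0 0 0 0"}}

```text
time_s: 10.6
tcp_pos: [0.5407, 0.048, 0.1735]
ee_rot: [[0.127, -0.992, -0.0], [-0.992, -0.127, 0.0], [-0.0, 0.0, -1.0]]
wrist_force: [-0.3, -0.6, -0.9]
gripper_width: 1.001
gripper_force: 0.0
```

```bash
python3 to.py .528 .158 .16; python3 - <<'E'
from kfit import *
c=cap('scene'); u,v=w2pix(c,[.5415,.1,.07])[0].astype(int); w,h=100,75; k=8
im=cv2.resize(c['frame'][v-37:v+38,u-50:u+50],None,fx=k,fy=k,interpolation=cv2.INTER_CUBIC)
t=np.linspace(0,2*np.pi,60)
P=lambda X:(((w2pix(c,X)-[u-50,v-37]+.5)*k).astype(np.int32))
for z,r in((.066,.031),(.05,.031),(.066,.007)): cv2.polylines(im,[P(np.c_[.5415+r*np.cos(t),.0475+r*np.sin(t),0*t+z])],True,(0,255,0),1)
for a,col in((.349,(255,0,0)),(.698,(0,0,255))): cv2.polylines(im,[P(barpts(.528,.158,a)[4:])],True,col,1)
cv2.imwrite('pics/seated.png',im)
E
```

```text
t 10.6 tcp [0.5407 0.048  0.1735] yaw y -172.71 z [-0.  0. -1.] F [-0.3 -0.6 -0.9] M [ 0.06  0.   -0.  ] w 1.0005388798769714 gf 0.0 j [ 22.2  16.5 -15.3  -0.  -58.2 -14.9]
delta cm [-11.07  -0.14   1.36]
```

View pics/seated.png

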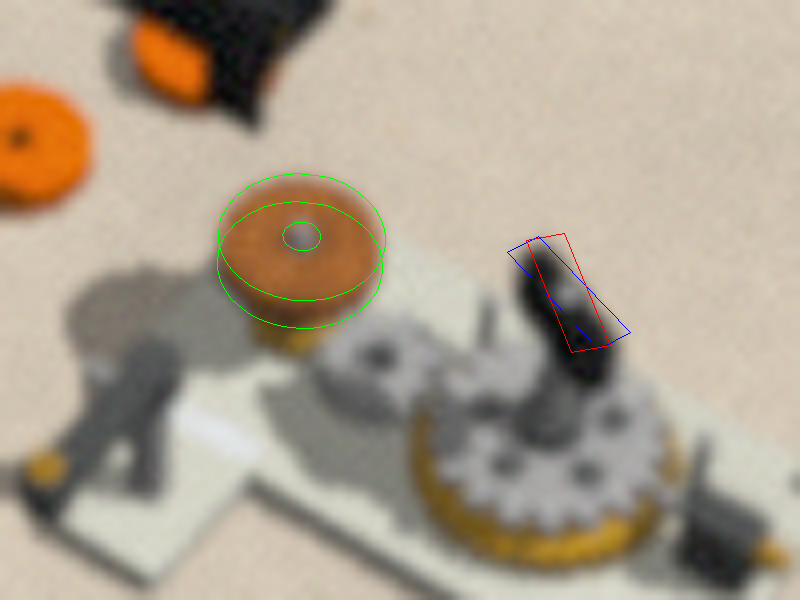

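The wheel sits flat over the arbor, with its outline matching the prediction around (300,245) and the pin showing through. The knob's top centre is at (570,293), and the bar lies between the two predicted angles. I move over the knob and turn about 27°.

>>> {"op": "step_arm", "data": {"targets": "-2 0 0 0;-3 0 0 4;-3 -0.1 0 4;-2.5 -0.9 0 5;-0.5 0 0 7;0 0 0 7;0 0 0 0;0 0 0 0;0 0 0 0;0 0 0 0"}}

```text
time_s: 11.48
tcp_pos: [0.5437, 0.157, 0.1732]
ee_rot: [[-0.336, -0.942, -0.001], [-0.942, 0.336, -0.0], [0.001, 0.001, -1.0]]
wrist_force: [-0.6, 0.7, -0.6]
gripper_width: 0.998
gripper_force: 0.0
```

```bash
python3 to.py .528 .158 .084; python3 - <<'E'
from kfit import *
c=cap('scene')
g=cv2.resize(cv2.cvtColor(c['frame'],cv2.COLOR_BGR2GRAY),None,fx=8,fy=8,interpolation=cv2.INTER_CUBIC).astype(float)
print(w2pix(c,[.528,.158,.115]))
cs=[(c,g)]
for x in(.525,.528,.531):
  print(x,[(round(float(a),2),round(min(score(cs,x,y,a) for y in(.155,.158,.161)),1)) for a in np.arange(.25,.8,.09)])
E
```

```text
t 11.4833 tcp [0.5437 0.157  0.1732] yaw y 160.38 z [-0.001 -0.    -1.   ] F [-0.6  0.7 -0.6] M [ 0.07 -0.07 -0.04] w 0.9981411185473509 gf 0.0 j [ 32.5  18.7 -12.1   0.  -59.2 -52.1]
delta cm [0.43 1.51 8.92]
[[365.52001326 224.04400132]]
0.525 [(0.25, np.float64(-74.0)), (0.34, np.float64(-79.9)), (0.43, np.float64(-84.4)), (0.52, np.float64(-86.3)), (0.61, np.float64(-84.1)), (0.7, np.float64(-75.9)), (0.79, np.float64(-63.1))]
0.528 [(0.25, np.float64(-75.6)), (0.34, np.float64(-83.1)), (0.43, np.float64(-89.2)), (0.52, np.float64(-91.6)), (0.61, np.float64(-89.2)), (0.7, np.float64(-80.1)), (0.79, np.float64(-67.1))]
0.531 [(0.25, np.float64(-69.9)), (0.34, np.float64(-77.3)), (0.43, np.float64(-83.2)), (0.52, np.float64(-86.7)), (0.61, np.float64(-84.5)), (0.7, np.float64(-76.6)), (0.79, np.float64(-67.0))]
```

>>> {"op": "step_arm", "data": {"targets": "0.4 1.5 0 0;0 0 0 0;0 0 0 0;0 0 0 0"}}

```text
time_s: 11.87
tcp_pos: [0.5289, 0.1588, 0.1739]
ee_rot: [[-0.336, -0.942, 0.001], [-0.942, 0.336, 0.0], [-0.001, -0.001, -1.0]]
wrist_force: [-0.4, 0.3, -0.1]
gripper_width: 1.0
gripper_force: 0.0
```

```bash
python3 to.py .528 .158 .084
```

```text
t 11.8667 tcp [0.5289 0.1588 0.1739] yaw y 160.34 z [ 0.001  0.    -1.   ] F [-0.4  0.3 -0.1] M [ 0.1  -0.05  0.02] w 1.0004049811736422 gf 0.0 j [ 33.5  17.3 -14.1   0.  -58.6 -53.2]
delta cm [0.11 0.06 8.99]
```

>>> {"op": "step_arm", "data": {"targets": "0.1 0.1 2 0;0 0 3 0;0 0 2.5 0;0 0 1.4 0;0 0 0 0;0 0 0 0;0 0 0 0"}}

```text
time_s: 12.45
tcp_pos: [0.5284, 0.1587, 0.0857]
ee_rot: [[-0.337, -0.942, 0.002], [-0.942, 0.337, 0.001], [-0.001, -0.002, -1.0]]
wrist_force: [0.9, 0.4, -0.2]
gripper_width: 1.0
gripper_force: 0.0
```

>>> {"op": "step_arm", "data": {"targets": "0 0 0 0;0 0 0 0;0 0 0 0;0 0 0 0;0 0 0 0;0 0 0 0;0 0 0 0;0 0 0 0;0 0 0 0", "claw": 1}}

```text
time_s: 13.2
tcp_pos: [0.5272, 0.1582, 0.0845]
ee_rot: [[-0.337, -0.942, -0.0], [-0.942, 0.337, -0.0], [0.0, 0.0, -1.0]]
wrist_force: [0.1, 0.4, 0.2]
gripper_width: 0.405
gripper_force: 0.0
```

```bash
python3 to.py .528 .158 .084
```

```text
t 13.2 tcp [0.5272 0.1582 0.0845] yaw y 160.31 z [-0. -0. -1.] F [0.1 0.4 0.2] M [ 0.05 -0.06 -0.01] w 0.40544151635965087 gf 0.0 j [ 33.6  22.9 -20.5   0.  -46.6 -53.3]
delta cm [-0.01 -0.09  0.05]
```

>>> {"op": "step_arm", "data": {"targets": "0 0 0 0;0 0 0 0;0 0 0 0;0 0 0 0;0 0 0 0;0 0 0 0;0 0 0 0;0 0 0 0"}}

```text
time_s: 13.87
tcp_pos: [0.5273, 0.1582, 0.0845]
ee_rot: [[-0.337, -0.942, 0.0], [-0.942, 0.337, -0.0], [-0.0, -0.0, -1.0]]
wrist_force: [1.8, -1.4, -0.7]
gripper_width: 0.155
gripper_force: 30.0
```

```bash
python3 to.py .528 .158 .084
```

```text
t 13.8667 tcp [0.5273 0.1582 0.0845] yaw y 160.31 z [ 0. -0. -1.] F [ 1.8 -1.4 -0.7] M [-0.08 -0.4  -0.02] w 0.1554840501604151 gf 29.999269279651344 j [ 33.6  22.9 -20.5   0.  -46.6 -53.3]
delta cm [-0.01 -0.07  0.05]
```

>>> {"op": "step_arm", "data": {"targets": "0 0 0 -2.5;0 0 0 -2.5;0 0 0 0"}}

```text
time_s: 14.12
tcp_pos: [0.5273, 0.1581, 0.0845]
ee_rot: [[-0.252, -0.968, 0.0], [-0.968, 0.252, -0.0], [0.0, -0.0, -1.0]]
wrist_force: [1.4, -1.3, -1.3]
gripper_width: 0.158
gripper_force: 30.1
```

```bash
python3 to.py
```

```text
t 14.1167 tcp [0.5273 0.1581 0.0845] yaw y 165.42 z [ 0. -0. -1.] F [ 1.4 -1.3 -1.3] M [-0.05 -0.34  0.46] w 0.15768401542660798 gf 30.126114981248975 j [ 33.6  22.9 -20.5   0.  -46.6 -48.2]
```

>>> {"op": "step_arm", "data": {"targets": "0 0 0 -2.5;0 0 0 -2.5;0 0 0 0"}}

```text
time_s: 14.37
tcp_pos: [0.5274, 0.1582, 0.0845]
ee_rot: [[-0.169, -0.986, 0.0], [-0.986, 0.169, 0.0], [-0.0, -0.0, -1.0]]
wrist_force: [2.3, -0.3, -1.5]
gripper_width: 0.161
gripper_force: 30.1
```

```bash
python3 to.py
```

```text
t 14.3667 tcp [0.5274 0.1582 0.0845] yaw y 170.25 z [ 0.  0. -1.] F [ 2.3 -0.3 -1.5] M [-0.28 -0.61 -0.33] w 0.16124643073680642 gf 30.054813819006085 j [ 33.6  23.  -20.4   0.  -46.6 -43.3]
```

>>> {"op": "step_arm", "data": {"targets": "0 0 0 -2.5;0 0 0 -2.5;0 0 0 0"}}

```text
time_s: 14.62
tcp_pos: [0.5275, 0.1582, 0.0845]
ee_rot: [[-0.083, -0.997, 0.001], [-0.997, 0.083, -0.0], [-0.0, -0.001, -1.0]]
wrist_force: [2.4, -1.7, -1.2]
gripper_width: 0.156
gripper_force: 30.0
```

```bash
python3 to.py
```

```text
t 14.6167 tcp [0.5275 0.1582 0.0845] yaw y 175.26 z [ 0.001 -0.    -1.   ] F [ 2.4 -1.7 -1.2] M [-0.29 -0.76 -0.12] w 0.1556953343129752 gf 30.002999352291226 j [ 33.6  23.  -20.4   0.  -46.6 -38.3]
```

>>> {"op": "step_arm", "data": {"targets": "0 0 0 -2.5;0 0 0 -2.5;0 0 0 0"}}

```text
time_s: 14.87
tcp_pos: [0.5275, 0.1582, 0.0845]
ee_rot: [[0.005, -1.0, 0.001], [-1.0, -0.005, -0.0], [0.0, -0.001, -1.0]]
wrist_force: [2.5, -1.6, -2.1]
gripper_width: 0.158
gripper_force: 30.0
```

```bash
python3 to.py
```

```text
t 14.8667 tcp [0.5275 0.1582 0.0845] yaw y -179.73 z [ 0.001 -0.    -1.   ] F [ 2.5 -1.6 -2.1] M [-0.42 -0.85  0.11] w 0.15781572009192213 gf 30.004717824049294 j [ 33.6  23.  -20.4   0.  -46.6 -33.3]
```

>>> {"op": "step_arm", "data": {"targets": "0 0 0 -2.5;0 0 0 0;0 0 0 0"}}

```text
time_s: 15.12
tcp_pos: [0.5276, 0.1582, 0.0846]
ee_rot: [[0.047, -0.999, 0.001], [-0.999, -0.047, -0.0], [0.0, -0.001, -1.0]]
wrist_force: [3.6, -2.1, -2.9]
gripper_width: 0.159
gripper_force: 30.0
```

```bash
python3 to.py
```

```text
t 15.1167 tcp [0.5276 0.1582 0.0846] yaw y -177.32 z [ 0.001 -0.    -1.   ] F [ 3.6 -2.1 -2.9] M [-0.5  -1.12  0.05] w 0.15909231159522194 gf 30.002424381673336 j [ 33.6  23.  -20.4   0.  -46.6 -30.9]
```

>>> {"op": "step_arm", "data": {"targets": "0 0 0 -2.5;0 0 0 0;0 0 0 0"}}

```text
time_s: 15.37
tcp_pos: [0.5275, 0.1582, 0.0845]
ee_rot: [[0.092, -0.996, 0.001], [-0.996, -0.092, -0.0], [0.0, -0.001, -1.0]]
wrist_force: [4.6, -2.6, -3.8]
gripper_width: 0.161
gripper_force: 30.2
```

```bash
python3 to.py
```

```text
t 15.3667 tcp [0.5275 0.1582 0.0845] yaw y -174.73 z [ 0.001 -0.    -1.   ] F [ 4.6 -2.6 -3.8] M [-0.58 -1.38  0.54] w 0.16052661716992164 gf 30.171318263746798 j [ 33.6  23.  -20.4   0.  -46.6 -28.3]
```

>>> {"op": "step_arm", "data": {"targets": "0 0 0 -2.5;0 0 0 0;0 0 0 0"}}

```text
time_s: 15.62
tcp_pos: [0.5276, 0.1582, 0.0846]
ee_rot: [[0.133, -0.991, 0.001], [-0.991, -0.133, 0.0], [-0.0, -0.001, -1.0]]
wrist_force: [4.7, -3.4, -3.4]
gripper_width: 0.16
gripper_force: 30.0
```

```bash
python3 to.py
```

```text
t 15.6167 tcp [0.5276 0.1582 0.0846] yaw y -172.36 z [ 0.001  0.    -1.   ] F [ 4.7 -3.4 -3.4] M [-0.69 -1.44 -0.04] w 0.16011040155512937 gf 30.00154918525368 j [ 33.6  23.  -20.4   0.  -46.6 -25.9]
```

>>> {"op": "step_arm", "data": {"targets": "0 0 0 -2.5;0 0 0 -2.5;0 0 0 0"}}

```text
time_s: 15.87
tcp_pos: [0.5277, 0.1581, 0.0845]
ee_rot: [[0.217, -0.976, 0.001], [-0.976, -0.217, 0.001], [-0.001, -0.001, -1.0]]
wrist_force: [5.1, -2.4, -2.9]
gripper_width: 0.165
gripper_force: 31.0
```

```bash
python3 to.py
```

```text
t 15.8667 tcp [0.5277 0.1581 0.0845] yaw y -167.46 z [ 0.001  0.001 -1.   ] F [ 5.1 -2.4 -2.9] M [-0.77 -1.59 -0.75] w 0.16496549543675795 gf 31.048111339696334 j [ 33.5  23.  -20.4  -0.  -46.5 -21. ]
```

>>> {"op": "step_arm", "data": {"targets": "0 0 0 -2.5;0 0 0 0;0 0 0 0"}}

```text
time_s: 16.12
tcp_pos: [0.5277, 0.1579, 0.0845]
ee_rot: [[0.258, -0.966, 0.001], [-0.966, -0.258, 0.001], [-0.0, -0.001, -1.0]]
wrist_force: [5.6, -3.7, -3.6]
gripper_width: 0.168
gripper_force: 31.7
```

```bash
python3 to.py
```

```text
t 16.1167 tcp [0.5277 0.1579 0.0845] yaw y -165.05 z [ 0.001  0.001 -1.   ] F [ 5.6 -3.7 -3.6] M [-0.98 -1.66 -0.79] w 0.16847900701402102 gf 31.737485350167844 j [ 33.5  23.  -20.4  -0.  -46.6 -18.6]
```

>>> {"op": "step_arm", "data": {"targets": "0 0 0 -2.5;0 0 0 0;0 0 0 0"}}

```text
time_s: 16.37
tcp_pos: [0.5277, 0.1579, 0.0846]
ee_rot: [[0.3, -0.954, 0.001], [-0.954, -0.3, 0.001], [-0.0, -0.001, -1.0]]
wrist_force: [5.8, -3.7, -3.8]
gripper_width: 0.178
gripper_force: 32.8
```

```bash
python3 to.py
```

```text
t 16.3667 tcp [0.5277 0.1579 0.0846] yaw y -162.57 z [ 0.001  0.001 -1.   ] F [ 5.8 -3.7 -3.8] M [-0.99 -1.59 -0.84] w 0.1779071397949988 gf 32.814018666394986 j [ 33.5  23.  -20.4  -0.  -46.6 -16.1]
```

The end stop is firm: the moment holds at about −0.8 N m and the tool slips past bearing 189.6°. The clicks felt at about 167° and 187° agree with the jig frame. Now I turn clockwise in steps towards 127°.

>>> {"op": "step_arm", "data": {"targets": "0 0 0 2;0 0 0 2;0 0 0 2;0 0 0 2;0 0 0 2.5;0 0 0 2.5;0 0 0 2.5;0 0 0 2.5;0 0 0 0;0 0 0 0"}}

```text
time_s: 17.2
tcp_pos: [0.5275, 0.1583, 0.0845]
ee_rot: [[-0.004, -1.0, 0.001], [-1.0, 0.004, 0.0], [-0.0, -0.001, -1.0]]
wrist_force: [4.9, -2.1, -4.2]
gripper_width: 0.158
gripper_force: 30.0
```

```bash
python3 to.py
```

```text
t 17.2 tcp [0.5275 0.1583 0.0845] yaw y 179.78 z [ 0.001  0.    -1.   ] F [ 4.9 -2.1 -4.2] M [-0.37 -1.35  0.01] w 0.15834259729929756 gf 29.97468940448016 j [ 33.6  23.  -20.4  -0.  -46.6 -33.8]
```

>>> {"op": "step_arm", "data": {"targets": "0 0 0 2.5;0 0 0 2.5;0 0 0 2.5;0 0 0 2.5;0 0 0 0;0 0 0 0"}}

```text
time_s: 17.7
tcp_pos: [0.5274, 0.1584, 0.0845]
ee_rot: [[-0.177, -0.984, 0.001], [-0.984, 0.177, 0.001], [-0.001, -0.0, -1.0]]
wrist_force: [5.1, -1.4, -3.6]
gripper_width: 0.162
gripper_force: 30.1
```

```bash
python3 to.py
```

```text
t 17.7 tcp [0.5274 0.1584 0.0845] yaw y 169.79 z [ 0.001  0.001 -1.   ] F [ 5.1 -1.4 -3.6] M [-0.23 -1.43 -0.43] w 0.16173678293427435 gf 30.06459976080805 j [ 33.6  23.  -20.4  -0.  -46.6 -43.8]
```

>>> {"op": "step_arm", "data": {"targets": "0 0 0 2.5;0 0 0 2.5;0 0 0 2.5;0 0 0 2.5;0 0 0 0;0 0 0 0"}}

```text
time_s: 18.2
tcp_pos: [0.5273, 0.1584, 0.0845]
ee_rot: [[-0.343, -0.939, 0.0], [-0.939, 0.343, 0.0], [-0.0, -0.0, -1.0]]
wrist_force: [5.5, -0.1, -4.1]
gripper_width: 0.159
gripper_force: 30.0
```

```bash
python3 to.py
```

```text
t 18.2 tcp [0.5273 0.1584 0.0845] yaw y 159.92 z [ 0.  0. -1.] F [ 5.5 -0.1 -4.1] M [-0.06 -1.31  0.06] w 0.158750458332706 gf 29.975856374949217 j [ 33.6  22.9 -20.4  -0.  -46.6 -53.7]
```

>>> {"op": "step_arm", "data": {"targets": "0 0 0 2.5;0 0 0 2.5;0 0 0 2.5;0 0 0 2.5;0 0 0 0;0 0 0 0"}}

```text
time_s: 18.7
tcp_pos: [0.5272, 0.1585, 0.0845]
ee_rot: [[-0.502, -0.865, 0.0], [-0.865, 0.502, 0.001], [-0.001, 0.0, -1.0]]
wrist_force: [4.2, 0.9, -3.2]
gripper_width: 0.159
gripper_force: 30.1
```

```bash
python3 to.py
```

```text
t 18.7 tcp [0.5272 0.1585 0.0845] yaw y 149.86 z [ 0.     0.001 -1.   ] F [ 4.2  0.9 -3.2] M [ 0.12 -1.23 -0.37] w 0.15902414075160157 gf 30.059974500909448 j [ 33.6  22.9 -20.4  -0.  -46.6 -63.7]
```

>>> {"op": "step_arm", "data": {"targets": "0 0 0 2.5;0 0 0 2.5;0 0 0 2.5;0 0 0 2.5;0 0 0 2.5;0 0 0 2.5;0 0 0 2.5;0 0 0 2;0 0 0 2;0 0 0 0;0 0 0 0;0 0 0 0"}}

```text
time_s: 19.7
tcp_pos: [0.527, 0.1586, 0.0845]
ee_rot: [[-0.784, -0.621, -0.0], [-0.621, 0.784, 0.001], [-0.0, 0.001, -1.0]]
wrist_force: [2.4, 2.4, -3.2]
gripper_width: 0.158
gripper_force: 30.0
```

```bash
python3 to.py
```

```text
t 19.7 tcp [0.527  0.1586 0.0845] yaw y 128.37 z [-0.     0.001 -1.   ] F [ 2.4  2.4 -3.2] M [ 0.83 -0.69 -0.21] w 0.1579751132970804 gf 29.976128032431006 j [ 33.6  22.9 -20.4  -0.  -46.6 -85.2]
```

>>> {"op": "step_arm", "data": {"targets": "0 0 0 1;0 0 0 0;0 0 0 0;0 0 0 0;0 0 0 0;0 0 0 0"}}

```text
time_s: 20.2
tcp_pos: [0.527, 0.1585, 0.0846]
ee_rot: [[-0.795, -0.606, -0.0], [-0.606, 0.795, 0.0], [-0.0, 0.0, -1.0]]
wrist_force: [-0.0, 4.6, -1.8]
gripper_width: 0.157
gripper_force: 30.0
```

```bash
python3 to.py; python3 - <<'E'
from meas import *
c=cap('scene','end.png'); u,v=w2pix(c,[.5415,.1,.07])[0].astype(int)
cv2.imwrite('pics/endc.png',cv2.resize(c['frame'][v-37:v+38,u-50:u+50],(800,600),interpolation=cv2.INTER_CUBIC))
E
```

```text
t 20.2 tcp [0.527  0.1585 0.0846] yaw y 127.33 z [-0.  0. -1.] F [-0.   4.6 -1.8] M [ 1.58 -0.13  0.16] w 0.15731692120434432 gf 29.991436125710607 j [ 33.6  22.9 -20.4  -0.  -46.6 -86.3]
```

View pics/endc.png

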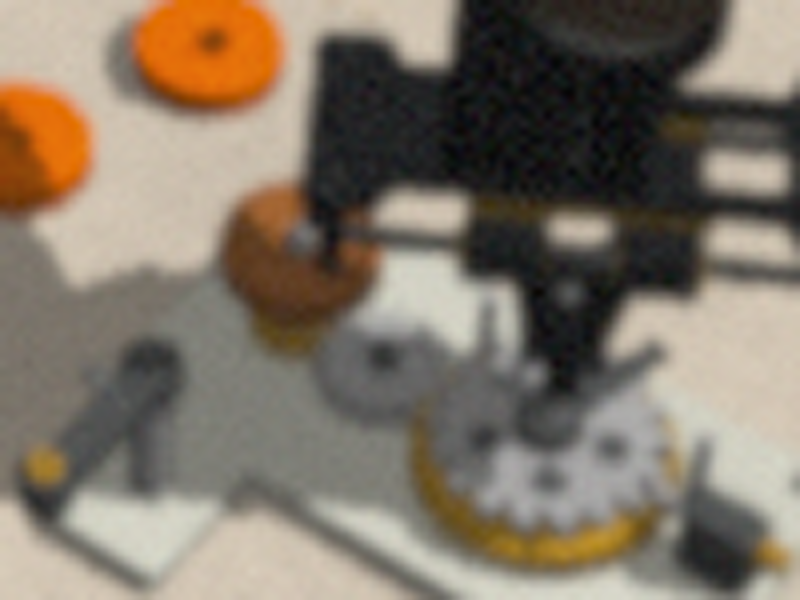

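The final crop shows the wheel flat on the faceplate with its outline unchanged, around (300,255), and the pin through it. The fingers grip the knob near (565,330), and the gripper body only hides part of the view. Bearing 127.3° puts the knob at the third station, with a 30 N grip.

```bash
python3 -c "
from station import r
print(r.finish_job())"
```

```text
the job is handed in; nothing more can be done
None
```

I handed the job in with the large wheel flat over the arbor and released; the knob went back to its end stop, then clockwise to the third click, where it is still gripped at 30 N; no verdict came back.

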